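# Hang the pail on the drip stand by its bail

## Task

Swing the folded-down wire bail of the small metal pail upright while the pail stays standing on the table, then carry the pail by the bail's wooden grip and hang it by the bail in the two troughed prongs of the drip stand. Nobody knows exactly how high the prongs are clamped, so feel the load go over and neither press the pail down on the stand nor let it drop into it (never more than about 20 N between them). Leave it hanging there still and upright, let go, and do not disturb the other things on the table.

Things in the scene. Friction and masses are not known exactly. Their poses are not given: they have to be found in the camera images.
- pail: small open plain-metal pail, 100 mm across the rim (84 at the foot), 80 mm high, 0.45 to 0.84 kg. Origin: centre of its underside; z up. The bail's hinge axis runs along the pail's y, 72 mm above the origin; pivots stick out to 64 mm either side. Folded down, the bail lies on the pail's -x side, which faces the robot.
- bail (a joint): angle of the bail on the pail, rad: 0 = fully down (15 degrees below level, on the pail's -x side), 0.26 = level, 1.83 = upright over the pail, limit 3.4. Slight hinge friction (0.022 N m): it stays where it is left. The grip rises on an arc of 105 mm radius about the hinge axis.
- bail_grip (a point): centre of the wooden grip at the middle of the bail: roller 16 mm thick, 40 mm long, free to turn on the wire, along the pail's y, 105 mm from the hinge (177 mm above the pail's underside when upright). Beside it the 6 mm wire runs on straight to 46 mm either side, then bends to arms at 60 mm. Folded, 40 mm are free from grip to rim: a finger fits if the gripper is not wide open.
- stand: fixed plain-steel drip stand. Origin: on the table straight below the seat; z up. Foot 175 x 100 x 10 mm (x -60 to 115), column at x = 95 mm. From its top two 8 mm rod prongs reach forward (-x, to the robot) at y = -36 and +36 mm, each with a trough: level floor x -8 to 8, steep flanks 16 mm high; front tips end at x = -23, rear rod level to the column.
- stand_entry (a point): point on the table 120 mm in front of the stand's origin (-x side). The bail comes in from above here along the stand's +x, lying along its y, over the tips, the rim passing below the prongs, then down. The column is rigid, clamped at an unmeasured height: with the wire seated the grip centre is 207 to 237 mm above the table. Nothing rises over 22 mm above the trough floor.
- slip_jar: stoneware-coloured jar with black lid, 68 mm across, 104 mm high; bystander; origin at the centre of its underside
- oxide_bottle: small brown bottle with black cap, 38 mm across, 76 mm high; bystander; origin at the centre of its underside
- sprig_mould: round clay-brown plaster disc, 66 mm across, 34 mm high; bystander; origin at the centre of its underside
- round_cutter: open metal ring cutter, 66 mm across, 35 mm high; bystander; origin at the centre of its underside
- slip_bowl: enamel bowl, 150 mm across, 57 mm high; bystander; origin at the centre of its underside
- wooden_rib: flat oval wooden rib, 49 x 99 x 8 mm; bystander; origin at the centre of its underside

How it is judged:
By the outcome, as a careful person would: the job done as asked, in the order asked, and still so for the second after the job is handed in, with the robot touching nothing.
It also fails if it takes over 72 s, if anything falls off the work surface, if the arm or the gripper's body presses on something with over 40 N, if the wrist force passes 120 N, or if a joint passes its speed limit or range.

## Robot

A 7-joint arm with a two-finger parallel gripper is mounted at the origin on a cart in front of the work surface, level with it; the furniture and walls round the work are solid. World frame = base frame: x ahead of the robot, y to its left, z up, the work surface at z = 0. Lengths are in m, angles in rad, forces in N, time in s.
With the tool pointing down it reaches from about 0.4 to 0.85 m from the base axis. Payload 10.4 kg.
Tool frame: the origin (TCP) lies at the very end of the fingers, on their centre line; the grasp point (between the pads) lies 19 mm behind it (ctrl.hold_point_z is the distance from the TCP to the grasp point, in m); x points along the fingers, z is the direction in which the jaws open and shut, and the axes are right-handed (so a half turn about x gives the same grasp; the last joint's range is limited). The gripper opens to 85 mm and grips with 20 to 120 N. Pads are 22 mm wide; open, the fingers measure 114 mm over their backs; the gripper's body (76 mm by 85 mm) begins 54 mm behind the grasp point. The pads swing forward as they close: fully open they stand 13 mm farther back than shut.
Start: joints at [-1.189, 0.332, -0.065, 1.46, 0.022, 1.35, -0.088], TCP at [0.246, 0.575, 0.231] pointing down, gripper open.
Joint ranges: [-2.6, 2.6], [-0.5, 2.12], [-1.47, 1.34], [0.16, 2.42], [-1.27, 4.41], [0.06, 2.06], [-2.6, 2.6]. Speed limits (rad/s): [2.22, 2.22, 2.79, 2.79, 3.14, 3.14, 3.14].

## Interface

Orientations are given as a rotation vector (axis times angle).
In Python, from workcell import ctrl, cams gives the robot as it stands. The module is installed in compiled form; this text tells all that it offers.
- The arm moves only by the tool move_arm, never from a script. Its arguments are lists of equal length, an entry for each row: "translation": the shift along the tool's x, y, z in m, a list of three; "delta_rot": the turn, a rotation vector about the tool's x, y, z in degrees, a list of three; "fingers": the opening, from 0 (shut) to 1 (fully open). A call has 1 to 10 rows; each row is the pose to reach, as a shift and turn from the pose commanded when the call began, along the tool's axes at that moment; what a row does not reach only later rows make up. A row lasts 1/10 s, in which the tool goes at most 50 mm and 8.59 degrees, less where a joint would pass 70% of its speed; a pose out of reach is approached as far as the arm can. A call with a gripper value outside its range is refused whole. The fingers move at their own pace and stop on an object; "squeeze" is the grip in N (left out, the last holds). Time passes only in rows, so rows that repeat a pose let the fingers close. It gives the time, the measured TCP pose, the force and the opening at its end, in the units of the state.
- ctrl.read_state(): the state, without advancing time (a new reading comes with each control period).
- cams.grab_frame(name): name is "side" or "top" or "wrist"; returns a dict with "img" (384x512x3 uint8, blue, green, red), "z_map" (384x512 float32, m along the optical axis (not along the pixel's ray), 0 where there is no reading), "fov_y" (degrees; the focal length in pixels is half the picture's height over the tangent of half this angle, whatever the lens; pixels are square), "cx", "cy" (the principal point, pixels), "rvec" (rotation vector, rad) and "tvec" (3), from world to camera coordinates, as OpenCV has them; the wrist camera has in their place "hand_eye" (4x4, takes a point from camera to tool coordinates, whose origin is the TCP and whose axes are the tool frame's). Camera axes: x right, y down, z forward; pixel columns grow to the right and rows downward; lengths in m; the calibration is good to about 2 mm. A picture is of the moment at which its call begins: read the wrist's pose just before it.
- ctrl.finish_job(): hands the job in, once; it reports no verdict.
The state is a dict: "time": time; "q": joint angles; "qd": joint speeds; "joint_efforts": joint torques, N m; "ee_pos": TCP position; "tool_rot": TCP orientation; "contact_force": force on the tool from outside, world axes, zero at the start; "moment": the same for the moment, N m; "opening": finger opening in m.
Only numpy, scipy, OpenCV 4.12 (cv2) and the standard library are available. Lean on these libraries where they do the work, as an engineer would, in place of code of your own. Each camera call takes 0.05 s, during which the arm holds its last target. There are 200 camera calls.

## Working session

There is one attempt and no reset: what is moved stays moved. The work goes in short steps, Python scripts to look and compute and a tool call to move; the robot and the scene stay as the last step left them, time stands still between calls to the robot, and variables do not carry over. Pictures are saved under pics/ and viewed, about 8 in all and at most 12, crops included, and the job is handed in when it is done.

Besides the shell and the picture viewer there is one more tool, called after "Request:" as a command line: name --argument value ..., lists and objects as JSON in quotes. move_arm: Moves the arm, as the interface text tells. Its arguments: {"type":"object","properties":{"translation":{"type":"array","items":{"type":"array","items":{"type":"number"}}},"delta_rot":{"type":"array","items":{"type":"array","items":{"type":"number"}}},"fingers":{"type":"array","items":{"type":"number"}},"squeeze":{"type":"number"}},"required":["translation","delta_rot","fingers"]}

```bash
mkdir -p pics; cat > h.py <<'E'
import numpy as np, cv2
from scipy.spatial.transform import Rotation as R
from workcell import ctrl, cams
def grab(n):
    s=ctrl.read_state(); f=cams.grab_frame(n)
    f['f']=192/np.tan(np.radians(f['fov_y'])/2)
    if n=='wrist':
        T=np.eye(4);T[:3,:3]=R.from_rotvec(s['tool_rot']).as_matrix();T[:3,3]=s['ee_pos']
        f['T']=T@np.array(f['hand_eye'])
    else:
        W=np.eye(4);W[:3,:3]=R.from_rotvec(np.ravel(f['rvec'])).as_matrix();W[:3,3]=np.ravel(f['tvec'])
        f['T']=np.linalg.inv(W)
    return f
def cloud(f):
    v,u=np.mgrid[:384,:512]; z=f['z_map']
    P=np.stack([(u-f['cx'])/f['f']*z,(v-f['cy'])/f['f']*z,z],-1)
    P=P@f['T'][:3,:3].T+f['T'][:3,3]; P[z<=0]=np.nan
    return P
E
python3 - <<'E'
from h import *
for n in('top','side'):
    f=grab(n); np.savez('%s0.npz'%n,P=cloud(f),img=f['img']); cv2.imwrite('pics/%s0.png'%n,f['img'])
    print(n,f['T'].round(3).tolist(),f['f'])
s=ctrl.read_state();print(s)
print(R.from_rotvec(s['tool_rot']).as_matrix().round(3),ctrl.hold_point_z)
E
```

```text
top [[0.012, -0.98, 0.198, 0.284], [-1.0, -0.015, -0.014, -0.028], [0.016, -0.198, -0.98, 1.578], [0.0, 0.0, 0.0, 1.0]] 479.4059777439945
side [[0.848, -0.336, 0.41, 0.108], [-0.53, -0.529, 0.663, -0.769], [-0.005, -0.779, -0.627, 0.765], [0.0, 0.0, 0.0, 1.0]] 448.6584163998838
{'time': 0.1, 'q': array([-1.18856797,  0.33282337, -0.06472876,  1.46085468,  0.02161632,
        1.349919  , -0.08850539]), 'qd': array([-1.75592974e-03, -7.17937746e-05,  3.29801250e-04, -4.26690954e-04,
        1.18982177e-03, -1.33181847e-03, -4.40368341e-04]), 'joint_efforts': array([ 2.02560412e-03, -6.26750708e+01,  4.98207333e-02, -3.92430425e+01,
        1.65409333e-02,  6.89097171e-03,  4.10863220e-05]), 'ee_pos': array([0.24602085, 0.57416989, 0.23058767]), 'tool_rot': array([-0.90684907,  1.37501166,  0.90557436]), 'contact_force': array([-0.08225629, -0.12886191,  0.76720461]), 'moment': array([-0.03985057, -0.07949517, -0.02550044]), 'opening': 0.08551526918216042}
[[-0.    -0.919  0.394]
 [-0.001  0.394  0.919]
 [-1.    -0.    -0.001]] 0.0187
```

View pics/top0.png

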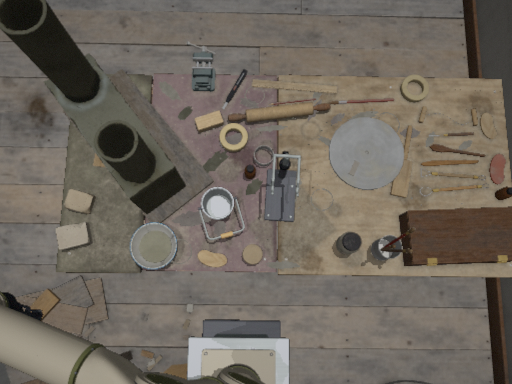

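View pics/side0.png

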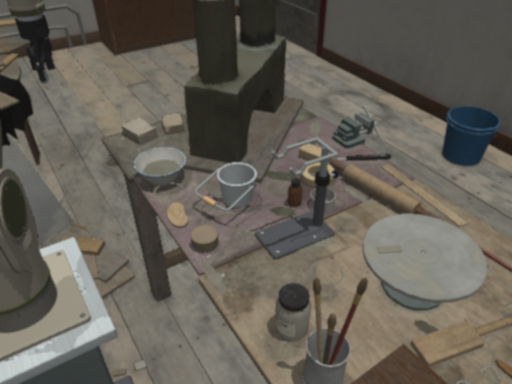

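Top view: pail near (217,205) with grip near (226,235); stand foot at (267–297,170–220), column near (285,165). I'll enlarge both.

```bash
python3 - <<'E'
import numpy as np,cv2
a=np.load('top0.npz');b=np.load('side0.npz')
A=cv2.resize(a['img'][140:280,180:310],None,fx=4,fy=4,interpolation=cv2.INTER_CUBIC)
B=cv2.resize(b['img'][130:260,180:350],None,fx=3,fy=3,interpolation=cv2.INTER_CUBIC)
# heights above table of the pixels
cv2.imwrite('pics/topc.png',A)
P=a['P'];np.set_printoptions(precision=3,suppress=True,linewidth=200)
for n,im in(('top',a),('side',b)):
    P=im['P'].reshape(-1,3); 
    m=(P[:,2]>.06)&(P[:,2]<.3)&(P[:,0]>.35)&(P[:,0]<.9)&(P[:,1]>-.35)&(P[:,1]<.25)
    Q=P[m]; 
    G=np.full((56,61),-1.)
    i=((Q[:,0]-.35)/.01).astype(int);j=((Q[:,1]+.35)/.01).astype(int)
    np.maximum.at(G,(i.clip(0,55),j.clip(0,60)),Q[:,2])
    H=np.uint8(np.clip(G,0,.3)/.3*255)
    cv2.imwrite('/tmp/%s_h.png'%n,cv2.resize(H,None,fx=8,fy=8,interpolation=0))
pts={'grip':(227,235),'rimc':(217,205),'colTop':(285,165),'prL':(273,157),'prR':(298,157),'footFL':(266,219),'footFR':(295,221),'footBL':(268,180)}
for k,(u,v) in pts.items(): print(k,a['P'][v-1:v+2,u-1:u+2].reshape(-1,3)[[4,1,3]].tolist())
E
```

```text
grip [[0.46906359070589865, 0.03893443216436558, 0.059436735498476834], [0.47277059848718184, 0.03919383896441535, 0.05529752188719517], [0.46941469434679683, 0.04226028401127099, 0.05619313782035085]]
rimc [[0.5741459076209595, 0.07648524814868647, 0.01306756189158187], [0.5778935132747931, 0.07671308984214756, 0.011071299974153792], [0.5728763122340493, 0.07934217234967085, 0.019640345789216695]]
colTop [[0.6738133361200354, -0.13767569892496348, 0.1628381483316108], [0.6738855070140769, -0.13681674523375198, 0.1739638854209986], [0.6750798930810196, -0.13497476788995882, 0.15805969730317648]]
prL [[0.675828489423195, -0.09687427260106692, 0.2404507250252752], [0.6796632637592304, -0.09700321175988583, 0.23765780244042678], [0.7463474991092236, -0.10579021728769747, -0.0002744871913800129]]
prR [[0.6766594626296786, -0.1692885878711793, 0.2417747326064783], [0.6797223757902988, -0.16932449246871545, 0.24159567023121076], [0.6761068412537752, -0.1662097982057557, 0.24348804121029977]]
footFL [[0.5294226909523843, -0.0863637838757256, 0.014088121895288186], [0.53258336877072, -0.08629710826517195, 0.015201129810041625], [0.5300658012563848, -0.08321700560002554, 0.00968668963803454]]
footFR [[0.5268311060732711, -0.18387411534321038, -0.003368577907728376], [0.5297085926753285, -0.18357589967333002, -0.00018632246107497252], [0.5254854255500334, -0.17972021745427527, 0.005070638763631674]]
footBL [[0.6621999165314401, -0.092134640445632, 0.012485030547672915], [0.6644185981612762, -0.09190503885182952, 0.017545781663246496], [0.6631330066205787, -0.0889328151345396, 0.008402960778504553]]
```

View pics/topc.png

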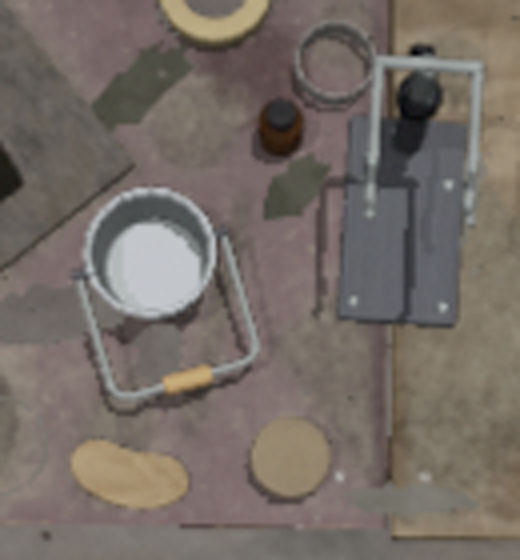

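The crop clearly shows the pail (rim centre ~(150,253)), grip (188,379), foot corners and prongs. I'll compute positions by ray–plane intersection.

```bash
python3 - <<'E'
from h import *
np.set_printoptions(precision=4,suppress=True,linewidth=200)
f=grab('top')
def ray(u,v,z):
    u=180+(u+.5)/4-.5; v=140+(v+.5)/4-.5
    d=f['T'][:3,:3]@np.array([(u-f['cx'])/f['f'],(v-f['cy'])/f['f'],1]);o=f['T'][:3,3]
    return (o+d*(z-o[2])/d[2])[:2]
grip=ray(188,379,.05);pl=ray(79,275,.072);pr=ray(222,235,.072);rc=ray(150,253,.08)
print('grip',grip,'piv',pl,pr,'mid',(pl+pr)/2,'rim',rc)
for nm,v in(('piv',pr-pl),('corn',ray(257,352,.05)-ray(118,398,.05)),('g',rc-grip),('griplong',ray(213,370,.05)-ray(165,388,.05))):
    print(nm,np.degrees(np.arctan2(v[1],v[0])),np.linalg.norm(v))
c=[ray(340,318,.01),ray(455,325,.01),ray(352,115,.01),ray(468,122,.01)]
print('foot',c,np.linalg.norm(c[1]-c[0]),np.linalg.norm(c[2]-c[0]))
for a,b in((0,2),(1,3)):
    v=c[b]-c[a];print(np.degrees(np.arctan2(v[1],v[0])))
v=c[0]-c[1];print(np.degrees(np.arctan2(v[1],v[0]))-90)
for z in(.21,.23,.25):
    p=[ray(*q,z) for q in((380,62),(370,210),(478,65),(470,220))]
    print(z,p)
P=cloud(f)
# stand points above .18 both cams
for n in('top','side'):
    Q=(P if n=='top' else np.load('side0.npz')['P']).reshape(-1,3)
    m=(Q[:,2]>.17)&(Q[:,2]<.3)&(Q[:,0]>.5)&(Q[:,0]<.75)&(abs(Q[:,1]+.13)<.1)
    Q=Q[m];print(n,len(Q))
    for x in np.arange(.5,.75,.015):
        for lo,hi in((-.23,-.15),(-.15,-.115),(-.115,-.05)):
            k=(Q[:,0]>=x)&(Q[:,0]<x+.015)&(Q[:,1]>lo)&(Q[:,1]<hi)
            if k.sum()>1: print(round(x,3),lo,k.sum(),'y',np.median(Q[k,1]).round(4),'z',np.percentile(Q[k,2],[10,50,90]))
g=P.reshape(-1,3);m=(np.hypot(g[:,0]-grip[0],g[:,1]-grip[1])<.012)&(g[:,2]>.03);print('gripz',g[m])
E
```

```text
grip [0.4722 0.0406] piv [0.5514 0.1283] [0.5857 0.0152] mid [0.5685 0.0717] rim [0.5686 0.0718]
piv -73.16735564485265 0.11816207206828727
corn -70.72141230214876 0.11676699769740685
g 17.934593050476618 0.1013108500962038
griplong -68.46308446289237 0.04086076949766457
foot [array([ 0.5296, -0.082 ]), array([ 0.5251, -0.1772]), array([ 0.7032, -0.0907]), array([ 0.6987, -0.1888])] 0.09531274522884914 0.17381092053195887
-2.877538396718803
-3.8403331059417587
-2.6848833725296544
0.21 [array([ 0.6906, -0.1032]), array([ 0.5782, -0.0964]), array([ 0.6895, -0.176 ]), array([ 0.5719, -0.1694])]
0.23 [array([ 0.6847, -0.1021]), array([ 0.5739, -0.0954]), array([ 0.6836, -0.1738]), array([ 0.5677, -0.1674])]
0.25 [array([ 0.6787, -0.101 ]), array([ 0.5696, -0.0944]), array([ 0.6777, -0.1717]), array([ 0.5635, -0.1653])]
top 343
0.56 -0.23 10 y -0.1661 z [0.232  0.2374 0.2413]
0.56 -0.115 7 y -0.0946 z [0.238  0.2406 0.2438]
0.575 -0.23 14 y -0.1672 z [0.2217 0.2255 0.2303]
0.575 -0.115 12 y -0.095 z [0.2237 0.2274 0.2355]
0.59 -0.23 17 y -0.1676 z [0.2255 0.2317 0.2404]
0.59 -0.115 18 y -
[... 1858 characters left out ...]
52]
 [0.4757 0.0456 0.0565]
 [0.4758 0.0424 0.0566]
 [0.4761 0.0393 0.0546]
 [0.4757 0.036  0.0575]
 [0.474  0.0322 0.072 ]
 [0.4752 0.0294 0.0625]
 [0.4717 0.0515 0.0627]
 [0.4714 0.0483 0.0649]
 [0.4719 0.0452 0.0619]
 [0.4728 0.0424 0.0547]
 [0.4724 0.0391 0.058 ]
 [0.4723 0.0358 0.0591]
 [0.4721 0.0326 0.0616]
 [0.472  0.0293 0.0628]
 [0.4686 0.0515 0.0616]
 [0.4691 0.0485 0.0584]
 [0.4696 0.0455 0.054 ]
 [0.4694 0.0422 0.0564]
 [0.4688 0.0388 0.0616]
 [0.4693 0.0358 0.0578]
 [0.4694 0.0327 0.0571]
 [0.469  0.0293 0.0613]
 [0.466  0.0485 0.0572]
 [0.4656 0.0451 0.0613]
 [0.4667 0.0424 0.0519]
 [0.466  0.0389 0.0586]
 [0.4672 0.0361 0.0488]
 [0.4672 0.0329 0.0492]
 [0.4635 0.0455 0.0517]]
```

Stand: origin ≈ (0.587,−0.133), yaw ≈ −3.3°, trough floor rod top ≈ 0.222. Pail: ≈ (0.5685,0.0717), yaw ≈ 17.8°. Next I'll check the kiln clearance and compute the move to pre-grasp.

```bash
cat >> h.py <<'E'
def go(pos,yaw,tilt=None):
    """tool-frame shift/turn from the measured pose to: tool down, jaw axis z at yaw(deg), TCP pos"""
    s=ctrl.read_state();M=R.from_rotvec(s['tool_rot']).as_matrix()
    y=np.radians(yaw);z=np.array([np.cos(y),np.sin(y),0]);x=np.array([0,0,-1.]);D=np.stack([x,np.cross(z,x),z],1)
    print('t',np.round(M.T@(np.array(pos)-s['ee_pos']),4),'rot',np.round(np.degrees(R.from_matrix(M.T@D).as_rotvec()),2))
E
python3 - <<'E'
from h import *
Q=np.vstack([np.load(n+'0.npz')['P'].reshape(-1,3) for n in('top','side')])
Q=Q[(Q[:,2]>.1)&(Q[:,2]<.9)&(Q[:,0]>.3)&(Q[:,0]<1.1)]
a=np.degrees(np.arctan2(Q[:,1],Q[:,0]));r=np.hypot(Q[:,0],Q[:,1])
for t in range(-20,70,5):
    k=(a>=t)&(a<t+5)
    if k.sum()>3: 
        i=np.argsort(r[k])[3];print(t,k.sum(),Q[k][i].round(3),r[k][i].round(3))
y=np.radians(17.8);d=np.array([np.cos(y),np.sin(y)])
g=np.array([.5685,.0717])-d*.1015
print(g);go([*g,.18],17.8)
E
```

```text
-20 217 [ 0.563 -0.167  0.234] 0.587
-15 921 [ 0.625 -0.167  0.239] 0.647
-10 356 [ 0.567 -0.095  0.237] 0.575
15 2526 [0.609 0.219 0.106] 0.647
20 9085 [0.572 0.266 0.111] 0.631
25 9949 [0.548 0.293 0.127] 0.622
30 1844 [0.585 0.338 0.244] 0.676
[0.47185887 0.04067193]
t [ 0.0512 -0.4177 -0.4014] rot [ 4.901e+01 -6.000e-02  3.000e-02]
```

Request:
move_arm --translation '[[0,-0.02,-0.02],[0,-0.055,-0.055],[0,-0.09,-0.09],[0,-0.125,-0.12],[0,-0.16,-0.155],[0,-0.195,-0.19],[0,-0.23,-0.22],[0,-0.265,-0.255],[0,-0.29,-0.28],[0,-0.3,-0.29]]' --delta_rot '[[5,0,0],[10,0,0],[15,0,0],[20,0,0],[25,0,0],[30,0,0],[35,0,0],[40,0,0],[45,0,0],[49,0,0]]' --fingers '[0.47,0.47,0.47,0.47,0.47,0.47,0.47,0.47,0.47,0.47]' --squeeze 25

```text
time: 1.15
ee_pos: [0.4088, 0.1861, 0.2314]
tool_rot: [-0.237, 1.557, 0.237]
contact_force: [0.6, 0.7, 0.2]
opening: 0.0403
```

```bash
python3 - <<'E'
from h import *
print(ctrl.read_state()['ee_pos']);go([.472,.0407,.18],17.8)
E
```

```text
[0.40883067 0.18605433 0.23138617]
t [ 0.0514 -0.1576  0.017 ] rot [-0.47  0.01  0.  ]
```

Request:
move_arm --translation '[[0.01,-0.03,0.003],[0.02,-0.07,0.007],[0.035,-0.11,0.012],[0.045,-0.145,0.016],[0.051,-0.157,0.017],[0.051,-0.157,0.017],[0.051,-0.157,0.017]]' --delta_rot '[[0,0,0],[0,0,0],[0,0,0],[0,0,0],[0,0,0],[0,0,0],[0,0,0]]' --fingers '[0.47,0.47,0.47,0.47,0.47,0.47,0.47]'

```text
time: 1.85
ee_pos: [0.4716, 0.0462, 0.1803]
tool_rot: [-0.244, 1.557, 0.244]
contact_force: [0.1, 0.2, -0.3]
opening: 0.0401
```

```bash
python3 - <<'E'
from h import *
f=grab('wrist');np.savez('w1.npz',P=cloud(f),T=f['T'],f=f['f'],cx=f['cx'],cy=f['cy'])
cv2.imwrite('pics/w1.png',f['img']);print(ctrl.read_state()['ee_pos'])
E
```

```text
[0.47165511 0.04671697 0.18053751]
```

View pics/w1.png

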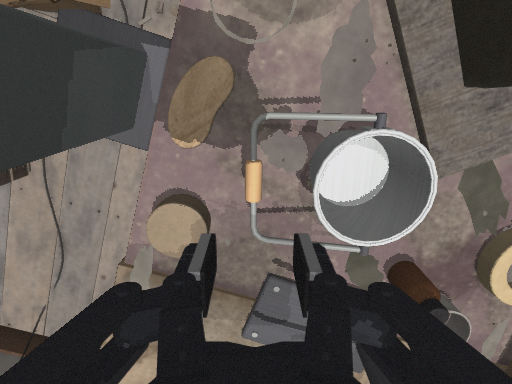

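Wrist view: grip at (254,181), vertical in the image, lined up between the fingers (midline ~254); pivots at about (381,121) and (363,250); rim centre (376,187).

```bash
python3 - <<'E'
from h import *
w=np.load('w1.npz');T=w['T'];P=w['P']
def ray(u,v,z):
    d=T[:3,:3]@np.array([(u-w['cx'])/w['f'],(v-w['cy'])/w['f'],1]);o=T[:3,3];return (o+d*(z-o[2])/d[2])[:2]
print('depth grip',P[165:198:8,250:259:4].reshape(-1,3).mean(0), 'rim',P[187,437],P[187,435])
g=ray(254,181,.05);a=ray(381,121,.072);b=ray(363,250,.072);rc=ray(376,187,.08)
print(g,a,b,(a+b)/2,rc); v=b-a;print(np.degrees(np.arctan2(v[1],v[0]))+90)
v=ray(254,160,.05)-ray(254,201,.05);print(np.degrees(np.arctan2(v[1],v[0]))-90)
v=rc-g;print(np.linalg.norm(v),np.degrees(np.arctan2(v[1],v[0])))
go([*g,.029],17.8)
E
```

```text
depth grip [0.47202026 0.04535102 0.05899713] rim [0.67406098 0.08460397 0.0012395 ] [0.6150523  0.09364201 0.08331948]
[0.47279622 0.04286565] [0.55379172 0.12953158] [0.5885515  0.01614965] [0.57117161 0.07284062] [0.56988127 0.07800986]
17.044098016509736
17.76500571118359
0.10325028346424837 19.899955166730955
t [ 1.515e-01 -4.100e-03 -1.000e-04] rot [ 0.08  0.01 -0.02]
```

Request:
move_arm --translation '[[0.02,-0.003,0],[0.05,-0.004,0],[0.08,-0.004,0],[0.11,-0.004,0],[0.135,-0.004,0],[0.148,-0.004,0],[0.1515,-0.004,0],[0.1515,-0.004,0]]' --delta_rot '[[0,0,0],[0,0,0],[0,0,0],[0,0,0],[0,0,0],[0,0,0],[0,0,0],[0,0,0]]' --fingers '[0.47,0.47,0.47,0.47,0.47,0.47,0.47,0.47]'

```text
time: 2.7
ee_pos: [0.4729, 0.0422, 0.0291]
tool_rot: [-0.244, 1.558, 0.245]
contact_force: [-2.4, -0.9, -0.4]
opening: 0.0398
```

Request:
move_arm --translation '[[0,0,0],[0,0,0],[0,0,0],[0,0,0],[0,0,0],[0,0,0]]' --delta_rot '[[0,0,0],[0,0,0],[0,0,0],[0,0,0],[0,0,0],[0,0,0]]' --fingers '[0.35,0.25,0.15,0.1,0.05,0.05]' --squeeze 25

```text
time: 3.3
ee_pos: [0.4727, 0.0416, 0.0287]
tool_rot: [-0.244, 1.558, 0.244]
contact_force: [-2.9, -0.7, 0.4]
opening: 0.0151
```

```bash
python3 - <<'E'
from h import *
f=grab('top');cv2.imwrite('pics/t2.png',cv2.resize(f['img'][140:280,180:310],None,fx=4,fy=4,interpolation=2))
s=ctrl.read_state();print(s['ee_pos'],s['contact_force'],s['moment'],s['opening'])
E
```

```text
[0.47274389 0.041564   0.02864463] [-3.51118296 -2.2734508  -0.38249817] [-0.24307801  0.65983776 -0.02303383] 0.014907448310936447
```

View pics/t2.png

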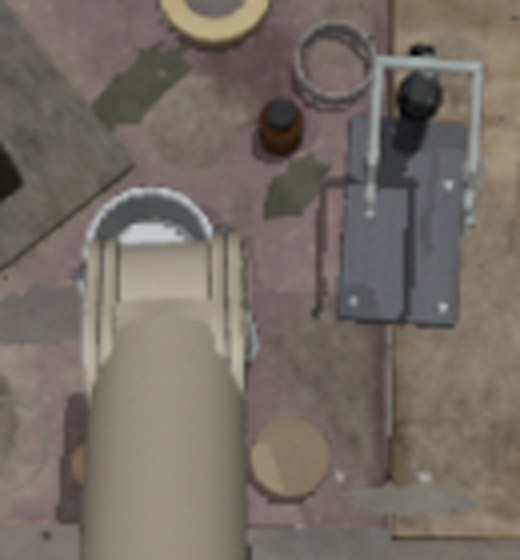

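Request:
move_arm --translation '[[-0.0063,0,-0.0013],[-0.0154,0,-0.0025],[-0.0245,0,-0.0029],[-0.0337,0,-0.0025],[-0.0445,0,-0.001],[-0.0552,0,0.0017],[-0.0655,0,0.0054],[-0.0754,0,0.0103],[-0.0847,0,0.0161],[-0.0847,0,0.0161]]' --delta_rot '[[0,0,0],[0,0,0],[0,0,0],[0,0,0],[0,0,0],[0,0,0],[0,0,0],[0,0,0],[0,0,0],[0,0,0]]' --fingers '[0.05,0.05,0.05,0.05,0.05,0.05,0.05,0.05,0.05,0.05]'

```text
time: 4.35
ee_pos: [0.4899, 0.047, 0.1151]
tool_rot: [-0.244, 1.555, 0.244]
contact_force: [-5.4, -1.9, 3.5]
opening: 0.0153
```

```bash
python3 - <<'E'
from h import *
y=np.radians(17.8);d=np.array([np.cos(y),np.sin(y)])
f=grab('side');cv2.imwrite('pics/s3.png',cv2.resize(f['img'][90:240,150:350],None,fx=4,fy=4,interpolation=2))
s=ctrl.read_state();e=s['ee_pos'];print(e,s['contact_force'],s['moment'],s['opening'])
for c in((.570,.0735),):
    r=np.array([(np.array(c)-e[:2])@d,e[2]+.0187-.072]);print(r,np.hypot(*r))
E
```

```text
[0.4892048  0.04684581 0.11427202] [-2.32270279 -1.44293613  1.81842999] [-0.21096558  0.44552727 -0.05163112] 0.015091896429755313
[0.08507555 0.06097202] 0.10466821815511701
```

View pics/s3.png

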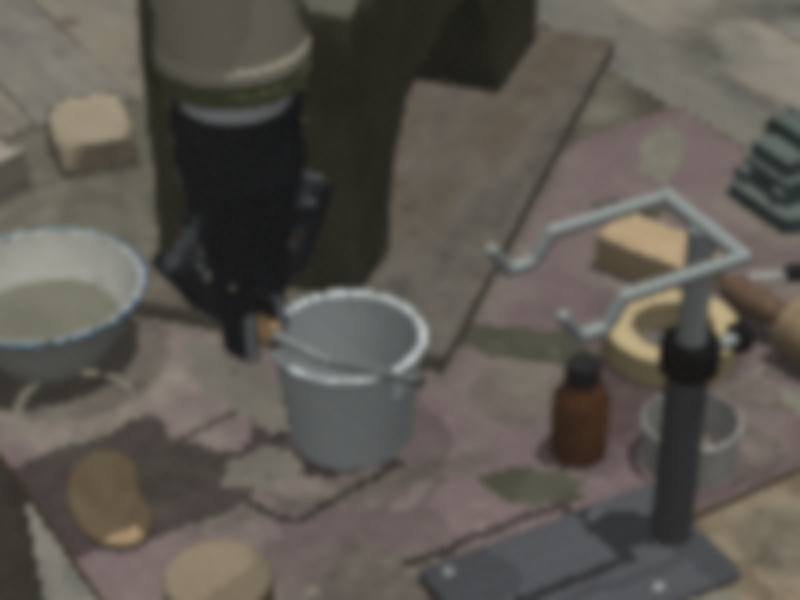

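The bail has swung up to about 35° and the pail is still standing flat. Continuing the arc.

Request:
move_arm --translation '[[-0.0087,0,0.0068],[-0.0166,0,0.0144],[-0.0236,0,0.0228],[-0.0298,0,0.0319],[-0.0349,0,0.0416],[-0.039,0,0.0518],[-0.0421,0,0.0624],[-0.044,0,0.0732],[-0.0448,0,0.081],[-0.0448,0,0.086]]' --delta_rot '[[0,0,0],[0,0,0],[0,0,0],[0,0,0],[0,0,0],[0,0,0],[0,0,0],[0,0,0],[0,0,0],[0,0,0]]' --fingers '[0.05,0.05,0.05,0.05,0.05,0.05,0.05,0.05,0.05,0.05]'

```text
time: 5.4
ee_pos: [0.5707, 0.0731, 0.1579]
tool_rot: [-0.244, 1.558, 0.244]
contact_force: [-0.7, -0.2, -5.6]
opening: 0.0147
```

Request:
move_arm --translation '[[0,0,0],[0,0,0],[0,0,0]]' --delta_rot '[[0,0,0],[0,0,0],[0,0,0]]' --fingers '[0.05,0.05,0.05]' --squeeze 50

```text
time: 5.7
ee_pos: [0.57, 0.0728, 0.1582]
tool_rot: [-0.244, 1.557, 0.244]
contact_force: [0.1, 0.4, -6.8]
opening: 0.0144
```

```bash
python3 - <<'E'
from h import *
f=grab('side');cv2.imwrite('pics/s4.png',cv2.resize(f['img'][90:240,150:350],None,fx=4,fy=4,interpolation=2))
s=ctrl.read_state();e=s['ee_pos'];print(e,s['contact_force'],s['moment'],s['opening'])
E
```

```text
[0.57000368 0.07280599 0.15824099] [-0.88769872  0.34183823 -5.74381521] [-0.02371799 -0.04023208  0.01142085] 0.01440872695660603
```

View pics/s4.png

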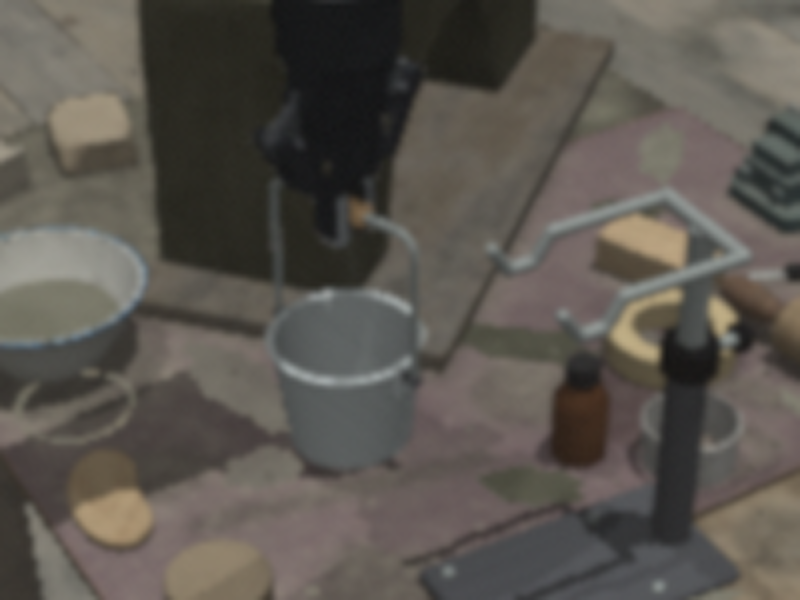

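Bail upright, pail upright, wrist carrying ~6 N. Lifting.

Request:
move_arm --translation '[[-0.003,0,0],[-0.01,0,0],[-0.02,0,0],[-0.032,0,0],[-0.045,0,0],[-0.058,0,0],[-0.07,0,0],[-0.08,0,0],[-0.086,0,0],[-0.088,0,0]]' --delta_rot '[[0,0,0],[0,0,0],[0,0,0],[0,0,0],[0,0,0],[0,0,0],[0,0,0],[0,0,0],[0,0,0],[0,0,0]]' --fingers '[0.05,0.05,0.05,0.05,0.05,0.05,0.05,0.05,0.05,0.05]' --squeeze 50

```text
time: 6.75
ee_pos: [0.5705, 0.073, 0.247]
tool_rot: [-0.244, 1.556, 0.244]
contact_force: [-1.0, -0.6, -7.7]
opening: 0.0146
```

```bash
python3 - <<'E'
from h import *
s=ctrl.read_state();e=s['ee_pos'];print(e,s['contact_force'],s['opening'])
O=np.array([.587,-.133]);d=np.array([np.cos(np.radians(-3.3)),np.sin(np.radians(-3.3))])
p=O-.12*d;print(p);go([*p,.246],-3.3)
E
```

```text
[0.57051004 0.07297625 0.24698567] [-1.04583777 -0.564321   -7.70810623] 0.014640367146749666
[ 0.46719898 -0.12609232]
t [ 0.0008 -0.1579 -0.1592] rot [ 2.111e+01  4.000e-02 -1.000e-02]
```

Request:
move_arm --translation '[[0,-0.0015,-0.0015],[0,-0.005,-0.005],[0,-0.0095,-0.0095],[0,-0.016,-0.016],[0,-0.0245,-0.0245],[0,-0.034,-0.034],[0,-0.045,-0.045],[0,-0.056,-0.0565],[0,-0.068,-0.0685],[0,-0.079,-0.0795]]' --delta_rot '[[0.2,0,0],[0.6,0,0],[1.3,0,0],[2.1,0,0],[3.3,0,0],[4.5,0,0],[6,0,0],[7.5,0,0],[9,0,0],[10.5,0,0]]' --fingers '[0.05,0.05,0.05,0.05,0.05,0.05,0.05,0.05,0.05,0.05]'

```text
time: 7.75
ee_pos: [0.518, -0.0283, 0.2464]
tool_rot: [-0.098, 1.568, 0.098]
contact_force: [-0.5, -0.8, -6.4]
opening: 0.0143
```

```bash
python3 - <<'E'
from h import *
s=ctrl.read_state();e=s['ee_pos'];print(e,s['contact_force'],s['opening'])
go([.467,-.126,.247],-3.3)
E
```

```text
[ 0.51797945 -0.02827425  0.24638411] [-0.48024305 -0.80327839 -6.36196353] 0.014268342381009014
t [-0.0006 -0.0906 -0.0627] rot [ 1.044e+01  1.000e-02 -1.000e-02]
```

Request:
move_arm --translation '[[0,-0.013,-0.009],[0,-0.026,-0.018],[0,-0.039,-0.027],[0,-0.051,-0.035],[0,-0.062,-0.043],[0,-0.071,-0.049],[0,-0.078,-0.054],[0,-0.084,-0.058],[0,-0.088,-0.061],[0,-0.09,-0.062]]' --delta_rot '[[1.5,0,0],[3,0,0],[4.5,0,0],[6,0,0],[7.2,0,0],[8.3,0,0],[9.2,0,0],[9.9,0,0],[10.3,0,0],[10.5,0,0]]' --fingers '[0.05,0.05,0.05,0.05,0.05,0.05,0.05,0.05,0.05,0.05]'

```text
time: 8.75
ee_pos: [0.4686, -0.124, 0.2463]
tool_rot: [0.044, 1.57, -0.044]
contact_force: [0.2, -0.7, -6.8]
opening: 0.0149
```

Request:
move_arm --translation '[[0,0,0],[0,0,0],[0,0,0],[0,0,0],[0,0,0]]' --delta_rot '[[0,0,0],[0,0,0],[0,0,0],[0,0,0],[0,0,0]]' --fingers '[0.05,0.05,0.05,0.05,0.05]'

```text
time: 9.25
ee_pos: [0.4688, -0.1236, 0.2462]
tool_rot: [0.044, 1.57, -0.044]
contact_force: [-0.2, -0.3, -6.7]
opening: 0.0144
```

```bash
python3 - <<'E'
from h import *
f=grab('wrist');cv2.imwrite('pics/w5.png',f['img']);np.savez('w5.npz',P=cloud(f),T=f['T'],f=f['f'],cx=f['cx'],cy=f['cy'])
f=grab('side');cv2.imwrite('pics/s5.png',cv2.resize(f['img'][90:260,150:370],None,fx=3.5,fy=3.5,interpolation=2))
s=ctrl.read_state();e=s['ee_pos'];print(e,s['contact_force'],s['moment'],s['opening'])
go([.587,-.133,.247],-3.3)
E
```

```text
[ 0.46875657 -0.12364143  0.24626696] [-0.41488851  0.40772165 -6.38078765] [ 0.01848867  0.02509968 -0.0134699 ] 0.014101293586397307
t [-0.0007 -0.0028  0.1186] rot [ 0.12 -0.   -0.01]
```

View pics/w5.png

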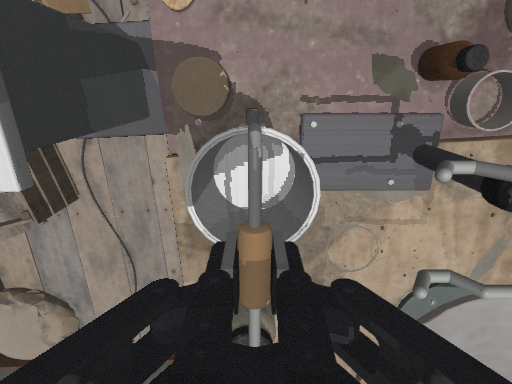

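View pics/s5.png

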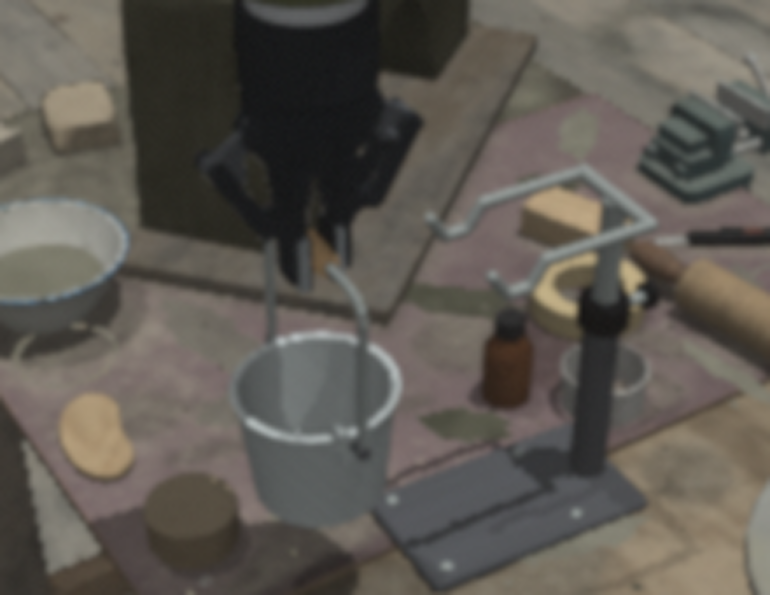

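The pail hangs upright at the entry; the wrist view shows both prong tips ((445,172) and (422,285)). I'll compare prong and wire heights in that same wrist cloud.

```bash
python3 - <<'E'
from h import *
np.set_printoptions(precision=4,suppress=True)
P=np.load('w5.npz')['P'];Q=P.reshape(-1,3)
m=(Q[:,2]>.2)&(Q[:,2]<.27)&(Q[:,0]>.55)&(Q[:,0]<.75);Q=Q[m];print(len(Q))
for x in np.arange(.55,.68,.008):
  for lo,hi in((-.2,-.14),(-.12,-.06)):
    k=(Q[:,0]>=x)&(Q[:,0]<x+.008)&(Q[:,1]>lo)&(Q[:,1]<hi)
    if k.sum()>2:print(round(x,3),k.sum(),'y',Q[k,1].min(),Q[k,1].max(),'z',np.percentile(Q[k,2],[50,95]))
W=P[120:215,245:265].reshape(-1,3);W=W[W[:,2]>.2]
for y in np.arange(-.14,-.05,.01):
    k=(W[:,1]>=y)&(W[:,1]<y+.01)
    if k.sum():print('wire',y.round(3),np.median(W[k],0),W[k,2].max())
print('grip',P[235,254],P[260,254])
E
```

```text
2729
0.558 159 y -0.16783601485176736 -0.15920610521249806 z [0.2396 0.2421]
0.558 38 y -0.09440552928436671 -0.08914508713693531 z [0.2393 0.2412]
0.566 185 y -0.16617515566846858 -0.15942580445379018 z [0.2323 0.241 ]
0.566 226 y -0.09599556602047327 -0.08784013703991747 z [0.2402 0.2418]
0.574 131 y -0.16828675234279544 -0.1599993891849248 z [0.225  0.2284]
0.574 75 y -0.09442477804339056 -0.08820636299965405 z [0.2271 0.2337]
0.582 165 y -0.16885530217887235 -0.15993257038575714 z [0.225  0.2263]
0.582 190 y -0.09631779013796576 -0.08858087595441587 z [0.2252 0.2264]
0.59 329 y -0.168969908083095 -0.16086404820821854 z [0.2299 0.236 ]
0.59 300 y -0.09747963851308619 -0.08907572663265598 z [0.2263 0.2311]
0.598 288 y -0.1692171108677937 -0.16104214507748682 z [0.239  0.2418]
0.598 372 y -0.09798073989251478 -0.08960458616882372 z [0.2345 0.2389]
0.606 189 y -0.16951692360039658 -0.16168339375200513 z [0.241  0.2422]
0.614 82 y -0.1693712172490092 -0.16192405276570343 z [0.2406 0.2419]
wire -0.1 [ 0.4712 -0.0927  0.2699] 0.27177513157083344
wire -0.09 [ 0.4715 -0.0849  0.27  ] 0.2719554294006621
wire -0.08 [ 0.4721 -0.0749  0.2697] 0.27202076012612575
wire -0.07 [ 0.4726 -0.0648  0.2654] 0.2700394591863657
wire -0.06 [ 0.4728 -0.0591  0.2542] 0.26009317774267143
grip [ 0.4703 -0.1027  0.2747] [ 0.4697 -0.1144  0.2753]
```

Request:
move_arm --translation '[[0,0,0.002],[0,0,0.007],[0,0,0.016],[0,0,0.028],[0,0,0.042],[0,0,0.057],[0,0,0.072],[0,0,0.086],[0,0,0.097],[0,0,0.105]]' --delta_rot '[[0,0,0],[0,0,0],[0,0,0],[0,0,0],[0,0,0],[0,0,0],[0,0,0],[0,0,0],[0,0,0],[0,0,0]]' --fingers '[0.05,0.05,0.05,0.05,0.05,0.05,0.05,0.05,0.05,0.05]'

```text
time: 10.35
ee_pos: [0.5747, -0.1294, 0.2458]
tool_rot: [0.043, 1.571, -0.044]
contact_force: [0.9, -0.1, -6.0]
opening: 0.0142
```

Request:
move_arm --translation '[[0,0,0.005],[0,0,0.008],[0,0,0.01],[0,0,0.011],[0,0,0.011],[0,0,0.011],[0,0,0.011],[0,0,0.011],[0,0,0.011],[0,0,0.011]]' --delta_rot '[[0,0,0],[0,0,0],[0,0,0],[0,0,0],[0,0,0],[0,0,0],[0,0,0],[0,0,0],[0,0,0],[0,0,0]]' --fingers '[0.05,0.05,0.05,0.05,0.05,0.05,0.05,0.05,0.05,0.05]'

```text
time: 11.35
ee_pos: [0.5845, -0.1302, 0.2463]
tool_rot: [0.044, 1.57, -0.044]
contact_force: [0.2, 1.0, -7.2]
opening: 0.014
```

```bash
python3 - <<'E'
from h import *
np.set_printoptions(precision=4,suppress=True)
f=grab('wrist');P=cloud(f);np.save('w6.npy',P)
a=cv2.resize(f['img'][100:360,150:400],None,fx=2,fy=2)
g=grab('side');b=cv2.resize(g['img'][110:260,230:350],None,fx=3,fy=3,interpolation=2)
h=max(a.shape[0],b.shape[0]);o=np.zeros((h,a.shape[1]+b.shape[1],3),'uint8')
o=np.zeros((h,800,3),'uint8');o[:a.shape[0],:440]=a[:,:440];o[:b.shape[0],440:]=b[:,:360];cv2.imwrite('pics/c6.png',o)
s=ctrl.read_state();e=s['ee_pos'];print(e,s['contact_force'],s['moment'],s['opening'])
go([.5848,-.1303,.247],-3.3)
E
```

```text
[ 0.5845 -0.1302  0.2463] [-0.0783  0.6772 -6.8582] [-0.0407  0.0164 -0.0105] 0.014112447862563153
t [-0.0007 -0.0001  0.0003] rot [ 0.11  0.   -0.  ]
```

View pics/c6.png

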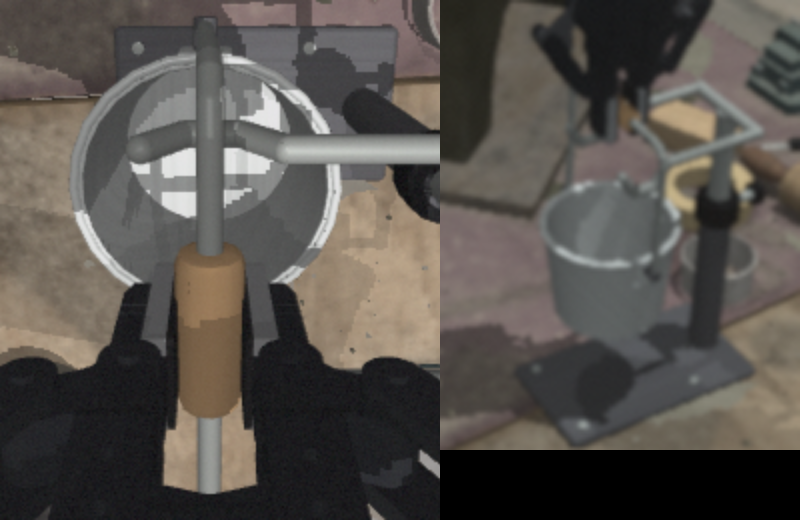

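```bash
python3 - <<'E'
from h import *
P=np.load('w6.npy');Q=P.reshape(-1,3)
m=(Q[:,2]>.2)&(Q[:,2]<.28)&(Q[:,1]>-.102)&(Q[:,1]<-.088);Q=Q[m]
for x in np.arange(.555,.62,.004):
    k=(Q[:,0]>=x)&(Q[:,0]<x+.004)
    if k.sum()>2:print(round(x,3),k.sum(),'z',np.percentile(Q[k,2],[5,50,95]).round(4))
E
```

```text
0.563 19 z [0.239  0.2402 0.2414]
0.567 113 z [0.2383 0.2411 0.2424]
0.571 132 z [0.2321 0.2377 0.2413]
0.575 124 z [0.2276 0.232  0.2356]
0.579 104 z [0.2228 0.2268 0.2301]
0.583 220 z [0.2672 0.2699 0.2713]
0.587 229 z [0.2685 0.27   0.2712]
0.591 97 z [0.2228 0.2253 0.2266]
0.595 116 z [0.2234 0.2284 0.232 ]
0.599 128 z [0.2289 0.2343 0.238 ]
0.603 138 z [0.2347 0.2396 0.2421]
0.607 118 z [0.2385 0.2413 0.2425]
0.611 117 z [0.2391 0.2413 0.2426]
0.615 117 z [0.2383 0.2412 0.2425]
0.619 117 z [0.2388 0.2413 0.2426]
```

Request:
move_arm --translation '[[0.002,0,0.001],[0.006,0,0.001],[0.011,0,0.001],[0.016,0,0.001],[0.021,0,0.001],[0.025,0,0.001],[0.028,0,0.001],[0.03,0,0.001],[0.031,0,0.001],[0.032,0,0.001]]' --delta_rot '[[0,0,0],[0,0,0],[0,0,0],[0,0,0],[0,0,0],[0,0,0],[0,0,0],[0,0,0],[0,0,0],[0,0,0]]' --fingers '[0.05,0.05,0.05,0.05,0.05,0.05,0.05,0.05,0.05,0.05]'

```text
time: 12.45
ee_pos: [0.5856, -0.1303, 0.2144]
tool_rot: [0.044, 1.57, -0.044]
contact_force: [0.4, -1.1, -6.6]
opening: 0.0146
```

Request:
move_arm --translation '[[0.0005,0,0],[0.001,0,0],[0.0015,0,0],[0.002,0,0],[0.0025,0,0],[0.003,0,0],[0.003,0,0]]' --delta_rot '[[0,0,0],[0,0,0],[0,0,0],[0,0,0],[0,0,0],[0,0,0],[0,0,0]]' --fingers '[0.05,0.05,0.05,0.05,0.05,0.05,0.05]'

```text
time: 13.15
ee_pos: [0.5855, -0.1303, 0.2112]
tool_rot: [0.044, 1.57, -0.044]
contact_force: [1.2, 0.7, -6.4]
opening: 0.0145
```

Grip centre at 0.230; load still fully on the arm. I'll go on in ~0.5 mm rows, 1 mm per call.

Request:
move_arm --translation '[[0.0005,0,0],[0.001,0,0],[0.0015,0,0],[0.0015,0,0]]' --delta_rot '[[0,0,0],[0,0,0],[0,0,0],[0,0,0]]' --fingers '[0.05,0.05,0.05,0.05]'

```text
time: 13.55
ee_pos: [0.5855, -0.1303, 0.2097]
tool_rot: [0.044, 1.57, -0.044]
contact_force: [0.6, 0.0, -6.3]
opening: 0.0144
```

Request:
move_arm --translation '[[0.0005,0,0],[0.001,0,0],[0.001,0,0]]' --delta_rot '[[0,0,0],[0,0,0],[0,0,0]]' --fingers '[0.05,0.05,0.05]'

```text
time: 13.85
ee_pos: [0.5855, -0.1302, 0.2087]
tool_rot: [0.044, 1.57, -0.044]
contact_force: [-0.1, 0.3, -7.1]
opening: 0.0145
```

Request:
move_arm --translation '[[0.0005,0,0],[0.001,0,0],[0.001,0,0]]' --delta_rot '[[0,0,0],[0,0,0],[0,0,0]]' --fingers '[0.05,0.05,0.05]'

```text
time: 14.15
ee_pos: [0.5855, -0.1303, 0.2077]
tool_rot: [0.044, 1.57, -0.044]
contact_force: [-0.4, -0.0, -6.2]
opening: 0.0145
```

Request:
move_arm --translation '[[0.0005,0,0],[0.0005,0,0],[0.0005,0,0]]' --delta_rot '[[0,0,0],[0,0,0],[0,0,0]]' --fingers '[0.05,0.05,0.05]'

```text
time: 14.45
ee_pos: [0.5856, -0.1303, 0.2074]
tool_rot: [0.044, 1.57, -0.044]
contact_force: [-0.9, 0.9, -5.2]
opening: 0.0142
```

Request:
move_arm --translation '[[0.0003,0,0],[0.0005,0,0],[0.0005,0,0]]' --delta_rot '[[0,0,0],[0,0,0],[0,0,0]]' --fingers '[0.05,0.05,0.05]'

```text
time: 14.75
ee_pos: [0.5857, -0.1303, 0.2071]
tool_rot: [0.044, 1.57, -0.044]
contact_force: [-1.5, 1.8, -0.6]
opening: 0.0144
```

The load has gone over to the stand (−6.5 → −0.6 N). Release gently.

Request:
move_arm --translation '[[0,0,0],[0,0,0],[0,0,0],[0,0,0],[0,0,0],[0,0,0],[0,0,0],[0,0,0]]' --delta_rot '[[0,0,0],[0,0,0],[0,0,0],[0,0,0],[0,0,0],[0,0,0],[0,0,0],[0,0,0]]' --fingers '[0.19,0.22,0.26,0.32,0.4,0.45,0.45,0.45]' --squeeze 20

```text
time: 15.55
ee_pos: [0.5856, -0.1303, 0.2068]
tool_rot: [0.044, 1.57, -0.044]
contact_force: [-0.5, -0.1, 0.2]
opening: 0.0383
```

```bash
python3 - <<'E'
from h import *
s=ctrl.read_state();print(s['ee_pos'],s['contact_force'],s['opening'])
f=grab('wrist');P=cloud(f);np.save('w7.npy',P)
a=cv2.resize(f['img'][100:360,150:400],None,fx=1.6,fy=1.6)
g=grab('side');b=cv2.resize(g['img'][110:260,230:350],None,fx=3,fy=3,interpolation=2)
o=np.zeros((450,780,3),'uint8');o[:416,:400]=a;o[:,400:760]=b;cv2.imwrite('pics/c7.png',o)
E
```

```text
[ 0.58556468 -0.13026782  0.20678544] [-0.49741254 -0.07055716  0.24194134] 0.038269715244873735
```

View pics/c7.png

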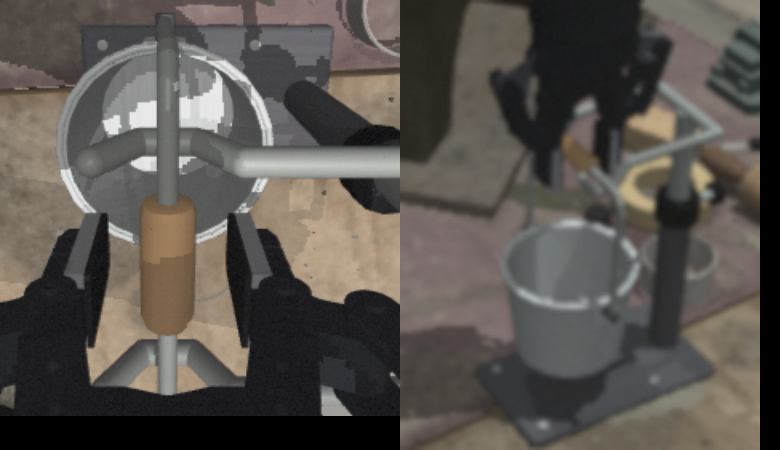

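The wire sits in both troughs and the fingers are clear. Withdraw straight up.

Request:
move_arm --translation '[[-0.003,0,0],[-0.009,0,0],[-0.018,0,0],[-0.03,0,0],[-0.045,0,0],[-0.063,0,0],[-0.083,0,0],[-0.103,0,0],[-0.115,0,0],[-0.12,0,0]]' --delta_rot '[[0,0,0],[0,0,0],[0,0,0],[0,0,0],[0,0,0],[0,0,0],[0,0,0],[0,0,0],[0,0,0],[0,0,0]]' --fingers '[0.45,0.45,0.45,0.45,0.45,0.45,0.45,0.45,0.45,0.45]'

```text
time: 16.65
ee_pos: [0.5859, -0.1305, 0.3286]
tool_rot: [0.044, 1.568, -0.044]
contact_force: [0.3, -0.7, -0.9]
opening: 0.0385
```

Request:
move_arm --translation '[[0,0,-0.02],[0,0,-0.05],[0,0,-0.08],[0,0,-0.1],[0,0,-0.1],[0,0,-0.1],[0,0,-0.1],[0,0,-0.1],[0,0,-0.1],[0,0,-0.1]]' --delta_rot '[[0,0,0],[0,0,0],[0,0,0],[0,0,0],[0,0,0],[0,0,0],[0,0,0],[0,0,0],[0,0,0],[0,0,0]]' --fingers '[0.45,0.45,0.45,0.45,0.45,0.45,0.45,0.45,0.45,0.45]'

```text
time: 17.65
ee_pos: [0.4859, -0.1247, 0.3266]
tool_rot: [0.044, 1.571, -0.044]
contact_force: [0.4, -0.4, -0.1]
opening: 0.0385
```

```bash
python3 - <<'E'
from h import *
s=ctrl.read_state();print(s['ee_pos'],s['contact_force'])
im=[]
for i in range(6):
    g=grab('side');im.append(g['img'])
b=im[-1];print('motion',[np.abs(i.astype(int)-b)[110:260,230:350].mean().round(3) for i in im])
P=cloud(g).reshape(-1,3)
# rim level check: points at pail
m=(np.hypot(P[:,0]-.586,P[:,1]+.131)<.056)&(P[:,2]>.12)&(P[:,2]<.145);Q=P[m]
A=np.c_[Q[:,:2]-Q[:,:2].mean(0),np.ones(len(Q))]
th=np.degrees(np.arctan2(Q[:,1]+.131,Q[:,0]-.586))
for t in range(-180,180,45):
    k=(th>=t)&(th<t+45)
    if k.sum()>3: print(t,k.sum(),np.percentile(Q[k,2],90).round(4))
# bystanders
old=np.load('side0.npz')['img'];d=np.abs(old.astype(int)-b).max(2)
cv2.imwrite('pics/c8.png',np.vstack([np.hstack([old[110:280,100:400],b[110:280,100:400]])]))
E
```

```text
[ 0.48590796 -0.12474071  0.32656705] [ 0.37541566 -0.3690185  -0.08345952]
motion [np.float64(0.489), np.float64(0.484), np.float64(0.468), np.float64(0.462), np.float64(0.46), np.float64(0.0)]
-180 51 0.1299
-135 67 0.1305
-90 24 0.1317
-45 39 0.1321
0 64 0.1321
45 78 0.1315
90 52 0.1299
135 35 0.1304
```

View pics/c8.png

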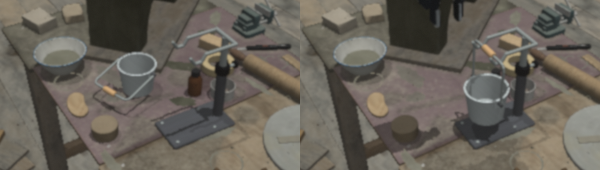

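```bash
python3 -c "
from workcell import ctrl
print(ctrl.finish_job())"
```

```text
the job is handed in; nothing more can be done
None
```

The pail is hanging by its bail in both troughs of the drip stand, and I handed the job in at about 18 s of the 72 s allowed.

**What I did:** I swung the bail upright on its arc while the pail stood on the table. I then lifted the pail by the grip, brought it in over the prong tips and lowered it in steps of 0.5 mm or less. I let go once the load read by the wrist had gone from about −6.5 N to −0.6 N, with the grip centre about 226 mm above the table.

**Last checks:**
- **Fit:** just after release, the wrist and side views showed the wire in both troughs with the fingers clear.
- **Stillness:** six side pictures in a row showed only camera noise around the pail.
- **Upright:** the rim was level to about 2 mm, roughly 1°, which is within the camera's accuracy.
- **Robot clear:** the gripper stood above and in front of the pail with about 0 N at the wrist.
- **Other things:** the before and after side views showed the bowl, rib and sprig mould in place. The oxide bottle and part of the round cutter were hidden behind the hanging pail. I left the slip jar out of that crop, so I did not check it. The path went nowhere near those three.

**One oddity:** a sideways force of 2–5 N showed while I was gripping and swinging the folded bail. I didn't find its cause, but the pail stayed standing where it was.

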